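Find the fit-up gap with stepped gauge leaves

ROBOT

A 6-joint arm with a two-finger parallel gripper is mounted at the origin on the work surface. World frame = base frame: x ahead of the robot, y to its left, z up, the work surface at z = 0. Lengths are in mm, angles in degrees, forces in N, time in s.
With the tool pointing down it reaches from about 300 to 750 mm from the base axis. Payload 8.5 kg.
Tool frame: the origin (TCP) lies midway between the tips of the shut fingers; the grasp point (between the pads) lies behind it (arm.tcp_to_grasp is the z of the grasp point in the tool frame, in mm); z points along the fingers, y is the direction in which the jaws open and shut (so a half turn about z gives the same grasp; the last joint's range is limited). The gripper opens to 88 mm and grips with 3 to 60 N. Pads are 18 mm wide; open, the fingers measure 123 mm over their backs; the gripper's body (75 mm by 187 mm) begins 45 mm behind the grasp point.
Start: joints at [-77.195, 21.807, 74.336, -0, 83.858, -12.336], TCP at [233.661, -497.878, 238.748] pointing down, gripper open.
Joint ranges: [-178.18, 178.18], [-50.72, 133.34], [12.68, 142.11], [-81.47, 261.47], [9.98, 163.14], [-165.26, 165.26]. Speed limits (degrees/s): [136.94, 136.94, 180, 180, 180, 180].

INTERFACE

Orientations are given as [roll, pitch, yaw] about the fixed x, y, z axes, in that order (R = Rz(yaw) Ry(pitch) Rx(roll)).
In Python, from plant import arm, capture, look_for, masks_of gives the robot as it stands.
- The arm moves only by the shell command python3 -m crank 'ROWS' [OPENING] [FORCE]. ROWS is JSON, a list of rows, each a list of 6 numbers: the shift along the tool's x, y, z normalised to -1 to 1, where 1 is 4 cm, then the turn, a rotation vector about the tool's x, y, z normalised to -1 to 1, where 1 is 6 degrees. A call has 1 to 20 rows; each row shifts and turns the commanded pose from where the row before left it, along the tool's axes as they then stand; what a row does not reach is not made up. A row lasts 1/12 s, in which the tool goes at most 41.7 mm and 7.16 degrees, less where a joint would pass 70% of its speed; a pose out of reach is approached as far as the arm can. A call with a number of a shift or a turn outside -1 to 1 is refused whole. A call with a gripper value outside its range is refused whole. OPENING is the gripper command: -1 is fully open, 1 is shut, values between are in proportion, set as the call begins (- or left out, the last holds). The fingers move at their own pace and stop on an object; FORCE is the grip in N (left out, the last holds). Time passes only in rows, so rows that do not move let the fingers close. It gives the time, the measured TCP pose, the force and the opening at its end, in the units of the state.
- arm.get_state(): the state, without advancing time (a new reading comes with each control period).
- capture(name): name is "side" or "top" or "wrist"; returns a dict with "frame" (480x640x3 uint8, red, green, blue), "depth" (480x640 float32, mm along the optical axis (not along the pixel's ray), 0 where there is no reading), "camera_matrix" (3x3 intrinsics, pixels), "world_to_cam" (4x4, takes a point from world to camera coordinates); the wrist camera has in their place "mount" (4x4, takes a point from camera to tool coordinates, whose origin is the TCP and whose axes are the flange's). Camera axes: x right, y down, z forward; pixel columns grow to the right and rows downward; lengths in mm; the calibration is good to about 2 mm. A picture is of the moment at which its call begins: read the wrist's pose just before it.
- arm.close_job(): hands the job in, once; it reports no verdict.
Trained networks look in the newest picture that a camera, given by its name, has taken for a name from the list of things; names that differ only in an ending like _2 or _b are one class to them, and where a whole thing is asked for, a point or a joint stands for the part that bears it (a point fixed in the world has none). Each returns a list of dicts, best first, with "score" (0 to 1); they miss things now and then, are a little off and sometimes report something else, mostly with a low value. They report only what shows in the picture. A call takes as long as a camera call. They do not tell look-alikes from the thing itself.
- look_for(label, camera): "point" ([column, row] in pixels, amid what is visible of it).
- masks_of(label, camera): "mask" (480x640 bool, what is visible of it) and "point" ([column, row] in pixels, amid what is visible of it).
The state is a dict: "t": time; "joint_pos": joint angles; "dq": joint speeds; "joint_efforts": joint torques, N m; "tool_pos": TCP position; "tool_rot": TCP orientation; "wrist_force": force on the tool from outside, world axes, zero at the start; "torque": the same for the moment, N m; "finger_gap": finger opening in mm.
Only numpy, scipy, OpenCV 4.12 (cv2) and the standard library are available. Lean on these libraries where they do the work, as an engineer would, in place of code of your own. Each camera call takes 0.05 s, during which the arm holds its last target. There are 200 camera calls.

TASK

Find the gap between the two pale steel bars on the dark fixture plate by trying the gauge leaves in it, from the thinnest (yellow) up, until one binds. A leaf that goes in is left standing there fully home on its collar, towards one end so that the next can be tried beside it; the first leaf that will not go in is hung by its collar, upright, on the green parking rails, and then you stop: if yellow already binds, blue stays in the rack.

Things in the scene. Friction and masses are not known exactly. Their poses are not given: they have to be found in the camera images.
- leaf_thin: Thinnest, yellow gauge leaf: plate 10 mm thick (y), 30 wide (x), 85 tall, collar all round (64 x 44 mm) 34 to 40 mm above its rounded foot. Origin: centre of the foot's underside, z up. Hangs by its collar in the black rack, foot 16 mm above the table; 3 leaves 90 mm apart in any order. Grip it across its thickness above the collar. About 100 g. 
- leaf_mid: Middle, blue gauge leaf: plate 20 mm thick (y), 30 wide (x), 85 tall, collar all round (64 x 44 mm) 34 to 40 mm above its rounded foot. Origin: centre of the foot's underside, z up. Hangs by its collar in the black rack, foot 16 mm above the table; 3 leaves 90 mm apart in any order. Grip it across its thickness above the collar. About 160 g. The red leaf, 30 mm, is never needed.
- jig: Fixed dark plate, origin at table height. In its frame, mm: fixed pale bar x -95..95, y 63..103, top z 50; gap along x on its -y side, from y 63 to bar; room for leaves at x 48 and -48. Green parking rails along y (-120..-20), top z 50, inside faces x -21 and 21; aim at x 0, y -70. In gap and rails a leaf's x lies along x, it rests on its collar, foot at z 16.
- bar: Second pale bar, fixed to the plate parallel to the first, 190 (x) x 40 (y) x 40 mm tall; origin: centre of its underside, 10 mm above the table. Its gap face is 20 mm from the origin in +y. The gap is about 5 mm (yellow binds: stops on the bar tops, foot 49 to 50 mm above the table) or 16 mm (yellow goes in, blue binds, foot at 46 mm). A leaf that binds pushes back firmly.
Mind the look-alikes: they are no part of the job. Leave any orange look-alike of the leaf_thin alone.

How it is judged:
By the outcome, as a careful person would: the job done as asked, in the order asked, and still so for the second after the job is handed in, with the robot touching nothing.
It also fails if it takes over 58 s, if anything falls off the work surface, if the arm or the gripper's body presses on something with over 40 N, if the wrist force passes 120 N, or if a joint passes its speed limit or range.

## Working session

There is one attempt and no reset: what is moved stays moved. The work goes in short steps, Python scripts to look and compute and a shell command to move; the robot and the scene stay as the last step left them, time stands still between calls to the robot, and variables do not carry over. Pictures are saved under pics/ and viewed, about 8 in all and at most 12, crops included, and the job is handed in when it is done.

```bash
mkdir -p pics; ls; cat > h.py <<'E'
import numpy as np, cv2
from plant import arm, capture, look_for, masks_of
from scipy.spatial.transform import Rotation as R
def T_tool(s):
    T=np.eye(4);T[:3,:3]=R.from_euler('xyz',s['tool_rot'],degrees=True).as_matrix();T[:3,3]=s['tool_pos'];return T
def cloud(name):
    s=arm.get_state();c=capture(name);K=c['camera_matrix'];d=c['depth']
    W=T_tool(s)@c['mount'] if 'mount' in c else np.linalg.inv(c['world_to_cam'])
    v,u=np.mgrid[:480,:640]
    P=np.stack([(u-K[0,2])/K[0,0]*d,(v-K[1,2])/K[1,1]*d,d],-1)@W[:3,:3].T+W[:3,3]
    P[d<=0]=np.nan
    return c,P
def save(c,n): cv2.imwrite('pics/'+n,c['frame'][:,:,::-1])
E
python3 - <<'E'
from h import *
s=arm.get_state();print(s,arm.tcp_to_grasp)
for n in('top','side'):
    c,P=cloud(n);save(c,n+'0.png')
    for l in('leaf_thin','leaf_mid','jig','bar'):
        for r in masks_of(l,n)[:4]:
            p=P[r['mask']];p=p[~np.isnan(p[:,0])]
            print(n,l,round(r['score'],2),np.round(r['point']),np.round(np.median(p,0)),np.round(np.percentile(p,2,axis=0)),np.round(np.percentile(p,98,axis=0)))
E
```

```text
pics
{'t': 0.0, 'joint_pos': array([-7.71943728e+01,  2.18403572e+01,  7.43829729e+01, -1.84578575e-03,
        8.38577631e+01, -1.23337820e+01]), 'dq': array([ 0.02865458, -0.08808516,  0.05683287, -0.12129508,  0.0215856 ,
        0.05626375]), 'joint_efforts': array([ 2.97182669e-05, -4.37933385e+01, -2.24560332e+01,  7.13298633e-02,
        3.52193811e-02, -9.98764131e-05]), 'tool_pos': array([ 233.5984187 , -497.62745229,  238.15418311]), 'tool_rot': array([-1.79920387e+02, -1.55294569e-02,  2.51395972e+01]), 'wrist_force': array([ 0.34222804,  0.2098609 , -1.0904667 ]), 'torque': array([0.02770765, 0.01107484, 0.01637691]), 'finger_gap': 88.18851966992763} -18.700000000000003
top leaf_thin 0.81 [196. 266.] [539. 186.  57.] [507. 166.   2.] [571. 218. 103.]
top leaf_thin 0.73 [161. 184.] [679. 254.  42.] [651. 228.  38.] [713. 287.  87.]
top jig 0.78 [441. 262.] [ 532. -235.   12.] [ 422. -339.    8.] [643. -86.  53.]
top bar 0.79 [413. 269.] [ 519. -176.   51.] [ 433. -211.   18.] [ 610. -142.   54.]
side leaf_thin 0.88 [279. 194.] [543. 188.  67.] [517. 167.  24.] [567. 212. 102.]
side leaf_thin 0.8 [333. 184.] [678. 253.  41.] [650. 228.   5.] [707. 274.  86.]
side leaf_mid 0.63 [273. 217.] [517.  93.  58.] [488.  77.  23.] [546. 120. 102.]
side jig 0.71 [303. 372.] [ 525. -265.   11.] [ 420. -346.    7.] [ 643. -106.   52.]
side bar 0.95 [289. 319.] [ 514. -187.   50.] [ 431. -216.   14.] [ 611. -147.   52.]
```

```bash
python3 -c "
import cv2,numpy as np
a=cv2.imread('pics/top0.png');print(a.shape)"
```

```text
(480, 640, 3)
```

View pics/top0.png

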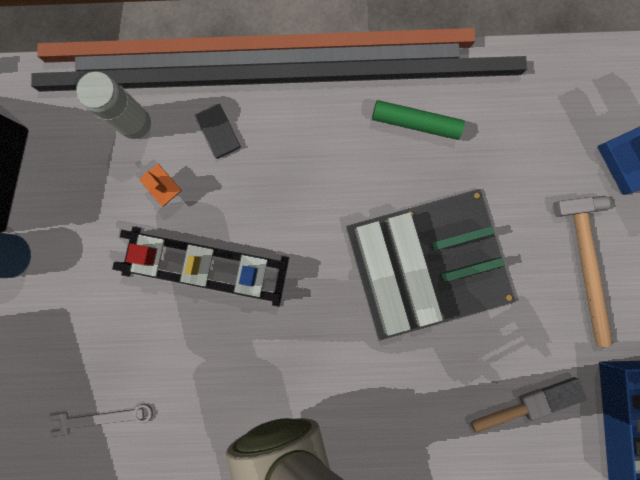

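View pics/side0.png

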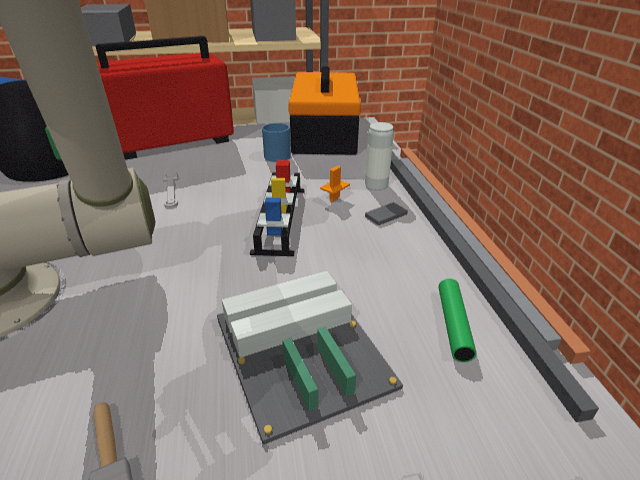

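The top view shows yellow at (195,264), blue at (248,275) and red at (143,253) in the black rack. Look-alike for leaf_thin: the orange piece on the table at (160,185), not in the rack, so I leave it. The jig is at (430,265), with the fixed bar on the left and the rails on the right.

```bash
cat >> h.py <<'E'
def jigrack(c,P,pr=True):
    hsv=cv2.cvtColor(c['frame'],cv2.COLOR_RGB2HSV);H,S,V=[hsv[...,i].astype(int) for i in range(3)]
    z=P[...,2];out={}
    inj=(P[...,1]<-60)&(P[...,1]>-400)&(P[...,0]>380)&(P[...,0]<680)
    pale=inj&(z>44)&(z<58)&(S<60)&(V>110)
    green=inj&(z>40)&(z<60)&(H>60)&(H<95)&(S>80)
    inr=(P[...,1]>40)&(P[...,1]<300)&(P[...,0]>440)&(P[...,0]<600)&(z>85)&(z<115)
    ms={'pale':pale,'green':green,'yellow':inr&(H>18)&(H<35)&(S>120),'blue':inr&(H>100)&(H<125)&(S>100),'red':inr&((H<6)|(H>174))&(S>120)}
    for k,m in ms.items():
        m=cv2.morphologyEx(m.astype(np.uint8),cv2.MORPH_OPEN,np.ones((2,2)))
        n,lab,st,ce=cv2.connectedComponentsWithStats(m)
        for i in range(1,n):
            if st[i,4]<25: continue
            q=P[lab==i];r=cv2.minAreaRect(q[:,:2].astype(np.float32))
            out.setdefault(k,[]).append((np.array(r[0]),r[1],r[2]))
            if pr: print(k,st[i,4],np.round(r[0],1),np.round(r[1],1),round(r[2],1),'z',np.round(np.median(q[:,2]),1),'col',np.round(ce[i]))
    return out
E
python3 - <<'E'
from h import *
c,P=cloud('top');jigrack(c,P)
im=c['frame'][215:315,100:300,::-1];im2=c['frame'][175:350,340:530,::-1]
cv2.imwrite('pics/c1.png',np.hstack([cv2.resize(im,(400,400*100//200*1)),cv2.resize(im2,(217,200))]))
E
```

```text
pale 2680 [ 518.5 -184.5] [198.   38.5] 19.4 z nan col [416. 270.]
pale 2662 [nan nan] [0. 0.] 0.0 z nan col [384. 279.]
green 453 [ 572.  -272.1] [ 13.5 112.6] 13.3 z nan col [464. 239.]
green 496 [ 516.3 -285.9] [ 17.3 112.2] 14.8 z nan col [475. 270.]
yellow 156 [534.8 190.5] [15.6 34.7] 57.9 z 100.7 col [192. 266.]
blue 244 [516.3  99.1] [17.3 32.6] 73.4 z nan col [248. 277.]
red 406 [559.6 292.1] [68.4 30.1] 81.9 z nan col [139. 255.]
```

View pics/c1.png

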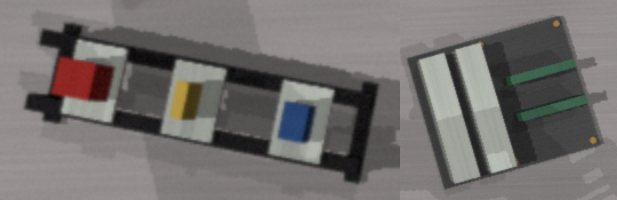

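The crop confirms that yellow is the middle leaf in the rack and blue is at the right end. The leaf width lies across the rack. Rack yaw is about -11°, jig yaw about +14.5°. I'll go above yellow.

```bash
python3 -m crank '[[0,0,0,0,0,0.87],[0,0,0,0,0,0.87],[0,0,0,0,0,0.87],[0,0,0,0,0,0.87],[0,0,0,0,0,0.87],[0,0,0,0,0,0.87],[0,0,0,0,0,0.87]]' 0 && python3 -m crank '[[0.2,-0.92,0.05,0,0,0],[0.2,-0.92,0.05,0,0,0],[0.2,-0.92,0.05,0,0,0],[0.2,-0.92,0.05,0,0,0],[0.2,-0.92,0.05,0,0,0],[0.2,-0.92,0.05,0,0,0],[0.2,-0.92,0.05,0,0,0],[0.2,-0.92,0.05,0,0,0],[0.2,-0.92,0.05,0,0,0],[0.2,-0.92,0.05,0,0,0],[0.2,-0.92,0.05,0,0,0],[0.2,-0.92,0.05,0,0,0],[0.2,-0.92,0.05,0,0,0],[0.2,-0.92,0.05,0,0,0],[0.2,-0.92,0.05,0,0,0],[0.2,-0.92,0.05,0,0,0],[0.2,-0.92,0.05,0,0,0],[0.2,-0.92,0.05,0,0,0],[0.2,-0.92,0.05,0,0,0]]' && python3 -m crank '[[0,0,0,0,0,0],[0,0,0,0,0,0]]'
cat >> h.py <<'E'
def goto(x,y,z,yaw):
    "after turning by printed amount, shift in tool units of 40 mm (and with present axes)"
    s=arm.get_state();T=T_tool(s);d=np.array([x,y,z])-T[:3,3]
    A=(R.from_euler('xyz',[180,0,yaw],degrees=True)).as_matrix()
    rv=R.from_matrix(T[:3,:3].T@A).as_rotvec(degrees=True)
    print('now',np.round(T[:3,3],1),np.round(s['tool_rot'],1),'F',np.round(s['wrist_force'],1),'gap',round(s['finger_gap'],1),'t',round(s['t'],2))
    print('turn units',np.round(rv/6,3),'shift then',np.round(d@A/40,3),'shift present',np.round(d@T[:3,:3]/40,3))
E
python3 - <<'E'
from h import *
c,P=cloud('wrist');save(c,'w1.png');jigrack(c,P)
goto(535,190.5,200,-11.4)
E
```

```text
t: 1.13
tool_pos: [233.7, -497.9, 238.8]
tool_rot: [180.0, -0.0, -11.7]
wrist_force: [-0.8, -0.8, -0.2]
finger_gap: 44.6
t: 2.72
tool_pos: [521.2, 159.5, 200.7]
tool_rot: [-180.0, -0.0, -11.4]
wrist_force: [1.0, -0.9, 1.0]
finger_gap: 44.4
t: 2.88
tool_pos: [520.9, 158.8, 200.2]
tool_rot: [180.0, 0.0, -11.2]
wrist_force: [0.1, -0.7, -0.9]
finger_gap: 44.0
pale 471 [578.7 -87.4] [10.2 35.3] 101.6 z nan col [633.  69.]
yellow 879 [530.8 193.8] [10.3 45.1] 70.6 z nan col [259. 222.]
blue 1682 [507.9  87.8] [59.9 31. ] 58.8 z nan col [400. 226.]
red 2716 [548.6 287.8] [32.1 70.5] 43.4 z nan col [128. 219.]
now [520.6 157.6 200.5] [180.    0.  -11.3] F [ 0.3  0.6 -0.6] gap 43.7 t 2.93
turn units [0.005 0.006 0.011] shift then [ 0.19  -0.877  0.012] shift present [ 0.191 -0.877  0.011]
```

View pics/w1.png

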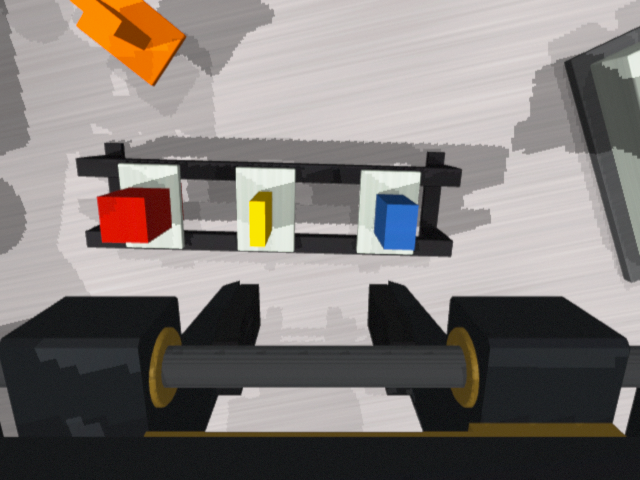

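Yellow's top is at (259,218) between the red leaf (135,215) and the blue leaf (398,222). Everything is square to the gripper. I'll tighten the measurement.

```bash
cat >> h.py <<'E'
def tops(c,P,cols=('yellow','blue','red'),zr=(96,106),reg=((440,600),(40,320))):
    hsv=cv2.cvtColor(c['frame'],cv2.COLOR_RGB2HSV);H,S,V=[hsv[...,i].astype(int) for i in range(3)]
    x,y,z=[P[...,i] for i in range(3)]
    b=(x>reg[0][0])&(x<reg[0][1])&(y>reg[1][0])&(y<reg[1][1])&(z>zr[0])&(z<zr[1])
    C={'yellow':(H>18)&(H<35)&(S>120),'blue':(H>100)&(H<125)&(S>100),'red':((H<6)|(H>174))&(S>120),'pale':(S<60)&(V>110),'green':(H>60)&(H<95)&(S>80)}
    for k in cols:
        n,lab,st,ce=cv2.connectedComponentsWithStats((b&C[k]).astype(np.uint8))
        for i in range(1,n):
            if st[i,4]<40: continue
            q=P[lab==i];r=cv2.minAreaRect(q[:,:2].astype(np.float32))
            print(k,st[i,4],'mean',np.round(q.mean(0),1),'rect',np.round(r[0],1),np.round(r[1],1),round(r[2],1))
E
python3 - <<'E'
from h import *
for n in('wrist','top'):
    c,P=cloud(n);print(n);tops(c,P);tops(c,P,['pale'],(52,61))
    tops(c,P,['pale','green'],(46,55),((400,660),(-400,-80)))
goto(535,190.5,70,-11.4)
E
```

```text
wrist
yellow 755 mean [538.4 191.5 101.1] rect [537.6 191.9] [10.2 30.2] 77.1
blue 1466 mean [518.5 101.5 101.1] rect [517.9 101.2] [20.6 29.7] 77.7
red 2312 mean [557.5 275.1 101.1] rect [556.9 276. ] [31.3 30.2] 77.3
pale 2434 mean [562.9 269.3  56.2] rect [556.8 275.8] [44.2 64.1] 77.5
pale 3615 mean [540.6 189.8  56.2] rect [537.4 192.1] [44.1 64.2] 77.1
pale 2699 mean [525.4 105.1  56.1] rect [517.  101.6] [44.1 65.1] 77.0
pale 602 mean [582.6 -86.   49.5] rect [575.6 -85.7] [11.5 44.5] 89.8
top
pale 310 mean [519.3  86.2  57. ] rect [518.6  99.2] [42.4 63.4] 77.6
pale 2609 mean [ 520.6 -178.5   51.1] rect [ 522.2 -178.2] [190.2  40.7] 14.1
pale 2627 mean [ 507.4 -123.8   51.1] rect [ 508.7 -123.5] [190.2  39.8] 14.0
green 439 mean [ 572.6 -263.9   51.2] rect [ 572.7 -264.5] [13.1 98.5] 14.0
green 474 mean [ 518.6 -277.3   51.1] rect [ 518.5 -277.6] [13.5 97.7] 13.9
now [520.6 156.5 200.9] [180.    0.  -11.5] F [ 0.4 -0.6  0.4] gap 44.2 t 3.03
turn units [ 0.002  0.    -0.01 ] shift then [ 0.185 -0.904  3.273] shift present [ 0.184 -0.905  3.272]
```

```bash
python3 -m crank '[[0,0,0,0,0,0.23],[0.07,-0.31,0,0,0,0],[0.07,-0.31,0,0,0,0],[0.07,-0.32,0,0,0,0],[0,0,0.68,0,0,0],[0,0,0.68,0,0,0],[0,0,0.68,0,0,0],[0,0,0.68,0,0,0],[0,0,0.68,0,0,0],[0,0,0,0,0,0],[0,0,0,0,0,0],[0,0,0,0,0,0]]' && python3 -m crank '[[0,0,0,0,0,0],[0,0,0,0,0,0],[0,0,0,0,0,0],[0,0,0,0,0,0],[0,0,0,0,0,0],[0,0,0,0,0,0],[0,0,0,0,0,0],[0,0,0,0,0,0]]' 1 30; python3 - <<'E'
from h import *
goto(537.5,192,64,-12.8)
E
```

```text
t: 4.03
tool_pos: [538.4, 192.8, 66.2]
tool_rot: [-179.9, -0.1, -12.8]
wrist_force: [-0.3, 0.2, 0.9]
finger_gap: 43.9
t: 4.7
tool_pos: [537.5, 192.3, 65.1]
tool_rot: [-180.0, -0.0, -12.8]
wrist_force: [-1.4, 0.1, 3.4]
finger_gap: 9.8
now [537.5 192.3  65.1] [-180.    -0.   -12.8] F [-1.4  0.1  3.4] gap 9.8 t 4.7
turn units [-0.001 -0.004  0.003] shift then [0.002 0.007 0.027] shift present [0.002 0.007 0.027]
```

Yellow is gripped (opening 9.8). Next: lift, turn to the jig yaw, and go above the gap.

```bash
python3 -m crank '[[0,0,-0.3,0,0,0],[0,0,-0.5,0,0,0],[0,0,-0.6,0,0,0],[0,0,-0.6,0,0,0],[0,0,-0.6,0,0,0],[0,0,0,0,0,-0.45],[0,0,0,0,0,-0.8],[0,0,0,0,0,-0.9],[0,0,0,0,0,-0.9],[0,0,0,0,0,-0.9],[0,0,0,0,0,-0.52]]' && python3 -m crank '[[-0.1,0.5,0,0,0,0],[-0.18,0.8,0,0,0,0],[-0.2,0.9,0,0,0,0],[-0.2,0.9,0,0,0,0],[-0.2,0.9,0,0,0,0],[-0.2,0.9,0,0,0,0],[-0.2,0.9,0,0,0,0],[-0.2,0.9,0,0,0,0],[-0.2,0.8,0,0,0,0],[-0.15,0.6,0,0,0,0],[0,0,0,0,0,0],[0,0,0,0,0,0],[0,0,0,0,0,0],[0,0,0,0,0,0]]'
python3 - <<'E'
from h import *
c,P=cloud('wrist');save(c,'w2.png')
tops(c,P,['yellow','pale','green'],(46,55),((400,660),(-400,-60)))
tops(c,P,['yellow'],(60,240),((400,660),(-400,-60)))
goto(560.8,-136.4,165,14)
E
```

```text
t: 5.62
tool_pos: [537.2, 192.2, 168.4]
tool_rot: [-180.0, 0.0, 14.3]
wrist_force: [1.0, -0.3, -1.3]
finger_gap: 9.9
t: 6.78
tool_pos: [544.9, -138.5, 168.7]
tool_rot: [-180.0, 0.0, 14.1]
wrist_force: [0.3, -0.2, -0.8]
finger_gap: 9.9
pale 5515 mean [ 565.5 -105.6   50.2] rect [ 544.1 -113.2] [114.4  40. ] 13.9
pale 6126 mean [ 575.8 -166.4   50.2] rect [ 557.2 -168.1] [114.8  40. ] 14.1
green 2770 mean [ 572.  -263.    49.9] rect [ 571.7 -263.6] [14.2 99.9] 14.2
green 1014 mean [ 525.6 -303.8   49.8] rect [ 523.9 -301.8] [14.1 47.8] 14.5
yellow 2647 mean [ 556.3 -136.3  194.8] rect [ 552.4 -137.3] [16.6 12.1] 13.0
yellow 89 mean [ 531.4 -142.7  204.8] rect [ 531.3 -142.6] [2.  9.5] 14.5
now [ 544.9 -138.5  168.7] [-180.     0.    14.1] F [-0.6 -0.5 -0.3] gap 10.1 t 6.83
turn units [-0.003  0.001  0.021] shift then [0.398 0.044 0.094] shift present [0.397 0.045 0.093]
```

View pics/w2.png

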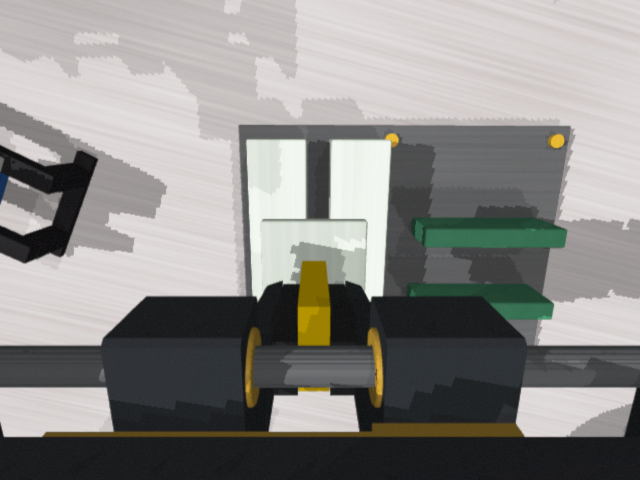

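The yellow leaf is held centred and the gap shows at column 318, rows 140-220. It measures 16.4 mm wide, and the leaf needs 3.3 mm towards the second bar plus 16 mm along x.

```bash
python3 -m crank '[[0.2,0.043,0,0,0,0],[0.195,0.04,0,0,0,0],[0,0,0.5,0,0,0],[0,0,0.6,0,0,0],[0,0,0.4,0,0,0],[0,0,0,0,0,0],[0,0,0,0,0,0],[0,0,0,0,0,0],[0,0,0,0,0,0]]' && python3 -m crank '[[0,0,0.1,0,0,0],[0,0,0.1,0,0,0],[0,0,0.1,0,0,0],[0,0,0.1,0,0,0],[0,0,0.1,0,0,0],[0,0,0,0,0,0],[0,0,0,0,0,0]]'; python3 - <<'E'
from h import *
goto(560.2,-139.9,65,14)
E
```

```text
t: 7.58
tool_pos: [561.9, -139.3, 110.1]
tool_rot: [179.9, -0.1, 14.1]
wrist_force: [-0.4, 0.3, -0.6]
finger_gap: 9.5
t: 8.17
tool_pos: [561.0, -139.1, 88.5]
tool_rot: [-180.0, 0.0, 14.0]
wrist_force: [0.3, 0.0, -1.3]
finger_gap: 9.5
now [ 561.  -139.1   88.5] [-180.    0.   14.] F [ 0.3  0.  -1.3] gap 9.5 t 8.17
turn units [-0.003  0.004  0.006] shift then [-0.024  0.013  0.587] shift present [-0.024  0.014  0.587]
```

The foot is at 39 mm with no force, so yellow is going in. I'll continue.

```bash
python3 -m crank '[[0,0,0.1,0,0,0],[0,0,0.1,0,0,0],[0,0,0.1,0,0,0],[0,0,0.1,0,0,0],[0,0,0.08,0,0,0],[0,0,0.06,0,0,0],[0,0,0.04,0,0,0],[0,0,0,0,0,0],[0,0,0,0,0,0],[0,0,0,0,0,0]]'
```

```text
t: 9.0
tool_pos: [561.2, -139.2, 65.7]
tool_rot: [180.0, -0.0, 14.0]
wrist_force: [-0.8, 0.6, -1.6]
finger_gap: 9.8
```

```bash
python3 -m crank '[[0,0,0.03,0,0,0],[0,0,0.02,0,0,0],[0,0,0,0,0,0],[0,0,0,0,0,0]]' && python3 -m crank '[[0,0,0,0,0,0],[0,0,0,0,0,0],[0,0,0,0,0,0],[0,0,0,0,0,0],[0,0,0,0,0,0],[0,0,-0.3,0,0,0],[0,0,-0.6,0,0,0],[0,0,-0.7,0,0,0],[0,0,-0.7,0,0,0],[0,0,-0.6,0,0,0],[0,0,-0.4,0,0,0],[-0.9,0,0,0,0,0],[-0.9,0,0,0,0,0],[0,0,0,0,0,0],[0,0,0,0,0,0],[0,0,0,0,0,0]]' 0
python3 - <<'E'
from h import *
c,P=cloud('wrist');save(c,'w3.png')
tops(c,P,['yellow'],(90,106),((400,660),(-400,-60)))
tops(c,P,['pale'],(53,61),((400,660),(-400,-60)))
tops(c,P,['pale','green'],(46,53),((400,660),(-400,-60)))
goto(517.5,101.5,175,-12.8)
E
```

```text
t: 9.33
tool_pos: [561.3, -139.3, 65.0]
tool_rot: [179.9, -0.1, 14.0]
wrist_force: [-4.0, 1.8, 11.5]
finger_gap: 9.6
t: 10.67
tool_pos: [491.8, -156.8, 195.8]
tool_rot: [180.0, -0.0, 14.0]
wrist_force: [-0.0, 0.6, -0.7]
finger_gap: 43.9
yellow 892 mean [ 561.5 -139.6  101.2] rect [ 561.3 -139.7] [29.8  9.7] 14.0
pale 4929 mean [ 562.1 -139.4   56.2] rect [ 561.3 -139.6] [63.2 44.1] 14.1
pale 11622 mean [ 510.4 -120.    50.2] rect [ 507.1 -122.4] [189.8  40.1] 14.0
pale 11338 mean [ 522.3 -178.6   50.2] rect [ 520.8 -177.1] [190.   40.1] 13.8
green 2618 mean [ 571.1 -262.3   50. ] rect [ 571.5 -263.8] [ 13.7 100.1] 14.0
green 2327 mean [ 517.4 -276.1   49.9] rect [ 517.3 -277.1] [ 14. 100.] 14.0
now [ 492.1 -156.7  195.6] [180.  -0.  14.] F [ 1.3 -0.5 -0.9] gap 43.8 t 10.72
turn units [ 2.000e-03 -7.000e-03  4.475e+00] shift then [-0.811 -6.436  0.515] shift present [ 2.183 -6.109  0.514]
```

View pics/w3.png

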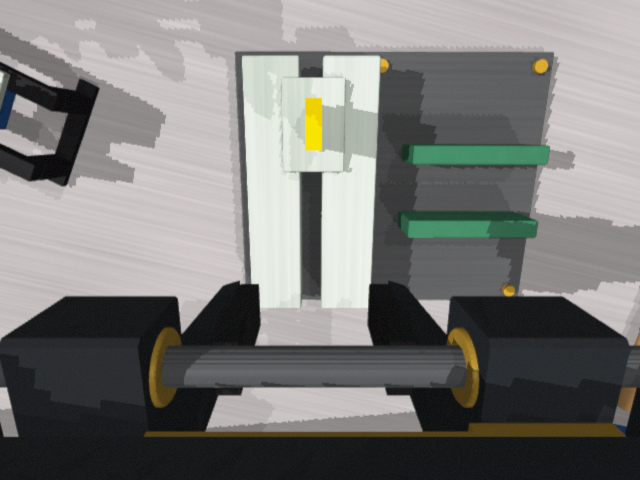

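Yellow stands fully home: top at 101.2, collar top at 56.2, at pixel (313,125). Next is blue.

```bash
python3 -m crank '[[0,0,0,0,0,0.5],[0,0,0,0,0,0.9],[0,0,0,0,0,0.9],[0,0,0,0,0,0.9],[0,0,0,0,0,0.9],[0,0,0,0,0,0.37],[-0.1,-0.8,0,0,0,0],[-0.1,-0.8,0,0,0,0],[-0.1,-0.8,0,0,0,0],[-0.1,-0.8,0,0,0,0],[-0.1,-0.8,0,0,0,0],[-0.1,-0.8,0,0,0,0],[-0.1,-0.8,0,0,0,0],[-0.1,-0.8,0,0,0,0],[0,0,0.5,0,0,0],[0,0,0,0,0,0],[0,0,0,0,0,0],[0,0,0,0,0,0]]'; python3 - <<'E'
from h import *
c,P=cloud('wrist');tops(c,P,['blue','red'])
goto(517.5,101.5,65,-12.8)
E
```

```text
t: 12.22
tool_pos: [517.2, 99.7, 175.9]
tool_rot: [180.0, -0.0, -12.8]
wrist_force: [0.5, -0.6, 0.3]
finger_gap: 44.1
blue 1698 mean [518.2 101.  101.2] rect [517.5 101.2] [19.8 30.4] 77.1
red 1935 mean [555.5 269.4 100.8] rect [556. 272.] [23.7 30.3] 77.7
now [517.3  99.5 176.2] [-1.80e+02 -1.00e-01 -1.28e+01] F [-0.5  0.3  0.5] gap 43.7 t 12.27
turn units [-0.001 -0.009 -0.005] shift then [-0.006 -0.05   2.779] shift present [-0.008 -0.049  2.779]
```

```bash
python3 -m crank '[[0,-0.045,0,0,0,0],[0,0,0.5,0,0,0],[0,0,0.65,0,0,0],[0,0,0.65,0,0,0],[0,0,0.6,0,0,0],[0,0,0.38,0,0,0],[0,0,0,0,0,0],[0,0,0,0,0,0],[0,0,0,0,0,0]]' && python3 -m crank '[[0,0,0,0,0,0],[0,0,0,0,0,0],[0,0,0,0,0,0],[0,0,0,0,0,0],[0,0,0,0,0,0],[0,0,0,0,0,0],[0,0,0,0,0,0]]' 1 30 && python3 -m crank '[[0,0,-0.3,0,0,0],[0,0,-0.5,0,0,0],[0,0,-0.6,0,0,0],[0,0,-0.6,0,0,0],[0,0,-0.6,0,0,0],[0,0,0,0,0,-0.45],[0,0,0,0,0,-0.8],[0,0,0,0,0,-0.9],[0,0,0,0,0,-0.9],[0,0,0,0,0,-0.9],[0,0,0,0,0,-0.52],[0,0,0,0,0,0],[0,0,0,0,0,0],[0,0,0,0,0,0]]'; python3 - <<'E'
from h import *
goto(467.4,-161.4,168,14)
E
```

```text
t: 13.02
tool_pos: [517.9, 101.6, 65.7]
tool_rot: [-180.0, -0.1, -12.8]
wrist_force: [0.4, -1.1, 0.8]
finger_gap: 44.2
t: 13.6
tool_pos: [517.2, 101.9, 64.9]
tool_rot: [-180.0, -0.0, -12.8]
wrist_force: [-1.0, -0.9, 5.7]
finger_gap: 19.5
t: 14.77
tool_pos: [516.9, 101.9, 168.1]
tool_rot: [-180.0, 0.0, 13.9]
wrist_force: [-0.7, 1.0, -2.3]
finger_gap: 20.1
now [516.9 101.9 168.1] [-180.     0.    13.9] F [-0.7  1.  -2.3] gap 20.1 t 14.77
turn units [-0.002  0.005 -0.01 ] shift then [-2.793e+00  6.087e+00  3.000e-03] shift present [-2.787e+00  6.090e+00  4.000e-03]
```

```bash
python3 -m crank '[[-0.2,0.437,0,0,0,0],[-0.35,0.75,0,0,0,0],[-0.4,0.9,0,0,0,0],[-0.4,0.9,0,0,0,0],[-0.4,0.9,0,0,0,0],[-0.4,0.9,0,0,0,0],[-0.4,0.8,0,0,0,0],[-0.24,0.5,0,0,0,0],[0,0,0.5,0,0,0],[0,0,0.5,0,0,0],[0,0,0.3,0,0,0],[0,0,0,0,0,0],[0,0,0,0,0,0],[0,0,0,0,0,0]]'; python3 - <<'E'
from h import *
goto(467.4,-161.4,95,14)
E
```

```text
t: 15.93
tool_pos: [468.3, -161.6, 117.2]
tool_rot: [179.9, -0.1, 14.0]
wrist_force: [0.5, 0.1, -1.4]
finger_gap: 19.5
now [ 468.3 -161.6  117.2] [ 1.799e+02 -1.000e-01  1.400e+01] F [ 0.5  0.1 -1.4] gap 19.5 t 15.93
turn units [ 0.009 -0.009  0.004] shift then [-0.021 -0.01   0.554] shift present [-0.022 -0.01   0.554]
```

```bash
python3 -m crank '[[0,0,0.15,0,0,0],[0,0,0.15,0,0,0],[0,0,0.1,0,0,0],[0,0,0.05,0,0,0],[0,0,0,0,0,0],[0,0,0,0,0,0]]' && python3 -m crank '[[0,0,0.03,0,0,0],[0,0,0.03,0,0,0],[0,0,0.03,0,0,0],[0,0,0,0,0,0],[0,0,0,0,0,0]]'
```

```text
t: 16.43
tool_pos: [467.9, -161.4, 98.3]
tool_rot: [-180.0, 0.0, 14.0]
wrist_force: [1.0, 0.1, -1.8]
finger_gap: 19.7
t: 16.85
tool_pos: [467.9, -161.2, 94.8]
tool_rot: [-180.0, -0.0, 14.0]
wrist_force: [-0.1, 1.7, -0.4]
finger_gap: 19.6
```

```bash
python3 -m crank '[[0,0,0.025,0,0,0],[0,0,0,0,0,0],[0,0,0,0,0,0]]' && python3 -m crank '[[0,0,0.025,0,0,0],[0,0,0,0,0,0],[0,0,0,0,0,0]]'
```

```text
t: 17.1
tool_pos: [467.9, -161.0, 94.1]
tool_rot: [-180.0, -0.0, 14.0]
wrist_force: [-0.6, 4.3, 4.7]
finger_gap: 19.8
t: 17.35
tool_pos: [468.0, -161.0, 93.7]
tool_rot: [180.0, -0.1, 14.0]
wrist_force: [-2.1, 5.6, 12.5]
finger_gap: 19.7
```

```bash
python3 -m crank '[[0,0,0.025,0,0,0],[0,0,0,0,0,0],[0,0,0,0,0,0]]' && python3 -m crank '[[0,0,0.02,0,0,0],[0,0,0,0,0,0],[0,0,0,0,0,0]]'
```

```text
t: 17.6
tool_pos: [468.1, -161.0, 93.5]
tool_rot: [180.0, -0.1, 14.0]
wrist_force: [-3.9, 6.7, 20.5]
finger_gap: 19.7
t: 17.85
tool_pos: [468.3, -161.2, 93.4]
tool_rot: [179.9, -0.1, 14.1]
wrist_force: [-5.5, 7.6, 28.5]
finger_gap: 19.8
```

Blue binds: the force rises to 28 N at a foot height of about 45 mm with no further travel. I'll lift it and take it to the rails.

```bash
python3 -m crank '[[0,0,-0.2,0,0,0],[0,0,-0.5,0,0,0],[0,0,-0.6,0,0,0],[0,0,-0.6,0,0,0],[0,0,0,0,0,0],[0,0,0,0,0,0],[0,0,0,0,0,0]]'; python3 - <<'E'
from h import *
c,P=cloud('wrist')
tops(c,P,['blue'],(100,230),((400,660),(-400,-60)))
tops(c,P,['pale'],(110,160),((400,660),(-400,-60)))
goto(544.4,-270.4,65,14)
E
```

```text
t: 18.43
tool_pos: [467.4, -161.3, 165.8]
tool_rot: [-179.9, 0.1, 14.0]
wrist_force: [-0.0, -0.4, -2.0]
finger_gap: 19.6
blue 5139 mean [ 479.  -159.1  192.5] rect [ 474.1 -160.2] [18.8 23.3] 12.4
blue 178 mean [ 454.2 -165.3  202.4] rect [ 454.3 -165.3] [ 2.6 19.4] 15.2
pale 5575 mean [ 488.2 -156.6  157. ] rect [ 485.5 -157.3] [27.8 44.1] 14.3
now [ 467.3 -161.2  165.6] [-1.799e+02  1.000e-01  1.400e+01] F [ 0.2  0.8 -2.1] gap 19.6 t 18.48
turn units [-0.016  0.017  0.006] shift then [1.21  3.115 2.515] shift present [1.213 3.119 2.507]
```

```bash
python3 -m crank '[[0.15,0.4,0,0,0,0],[0.25,0.65,0,0,0,0],[0.3,0.75,0,0,0,0],[0.3,0.75,0,0,0,0],[0.21,0.565,0,0,0,0],[0,0,0.3,0,0,0],[0,0,0.5,0,0,0],[0,0,0.4,0,0,0],[0,0,0,0,0,0],[0,0,0,0,0,0],[0,0,0,0,0,0]]'; python3 - <<'E'
from h import *
c,P=cloud('wrist')
tops(c,P,['green'],(46,53),((400,660),(-400,-60)))
goto(544.4,-270.4,65,14)
E
```

```text
t: 19.4
tool_pos: [545.3, -270.7, 119.3]
tool_rot: [180.0, -0.0, 14.0]
wrist_force: [0.3, -0.1, -2.0]
finger_gap: 19.6
green 4364 mean [ 572.  -263.8   50.1] rect [ 571.7 -264.1] [13.8 99.8] 13.9
green 341 mean [ 509.4 -234.7   49.8] rect [ 509.  -233.3] [11.3 17.3] 70.8
green 303 mean [ 530.5 -320.1   49.8] rect [ 530.9 -321.2] [15.9 10. ] 47.1
now [ 545.4 -270.7  119.7] [179.9  -0.   14. ] F [-0.3  0.2 -1.8] gap 19.5 t 19.45
turn units [ 0.01  -0.007  0.008] shift then [-0.022 -0.014  1.368] shift present [-0.023 -0.016  1.368]
```

```bash
python3 -m crank '[[-0.02,-0.01,0.2,0,0,0],[0,0,0.25,0,0,0],[0,0,0.25,0,0,0],[0,0,0.2,0,0,0],[0,0,0.15,0,0,0],[0,0,0.1,0,0,0],[0,0,0.08,0,0,0],[0,0,0.06,0,0,0],[0,0,0.04,0,0,0],[0,0,0,0,0,0],[0,0,0,0,0,0]]' && python3 -m crank '[[0,0,0.03,0,0,0],[0,0,0.02,0,0,0],[0,0,0,0,0,0],[0,0,0,0,0,0]]'
```

```text
t: 20.37
tool_pos: [544.3, -270.4, 66.0]
tool_rot: [180.0, -0.0, 14.0]
wrist_force: [-0.6, 0.1, -1.8]
finger_gap: 19.9
t: 20.7
tool_pos: [544.4, -270.5, 64.9]
tool_rot: [179.9, -0.0, 14.0]
wrist_force: [-2.9, 0.5, 5.9]
finger_gap: 19.8
```

Blue rests on its collar. I'll release it and back away.

```bash
python3 -m crank '[[0,0,0,0,0,0],[0,0,0,0,0,0],[0,0,0,0,0,0],[0,0,0,0,0,0],[0,0,0,0,0,0],[0,0,-0.3,0,0,0],[0,0,-0.6,0,0,0],[0,0,-0.7,0,0,0],[0,0,-0.7,0,0,0],[0,0,-0.7,0,0,0],[0,0,-0.5,0,0,0],[-0.9,0,0,0,0,0],[-0.9,0,0,0,0,0],[0,0,0,0,0,0],[0,0,0,0,0,0],[0,0,0,0,0,0]]' 0
python3 - <<'E'
from h import *
c,P=cloud('wrist');save(c,'w4.png')
tops(c,P,['yellow','blue'],(90,106),((400,660),(-400,-60)))
tops(c,P,['pale'],(53,61),((400,660),(-400,-60)))
goto(0,0,0,14)
E
```

```text
t: 22.03
tool_pos: [474.7, -288.0, 203.9]
tool_rot: [180.0, -0.0, 14.0]
wrist_force: [-0.4, 0.4, -0.3]
finger_gap: 44.0
yellow 1495 mean [ 561.4 -141.3   99.4] rect [ 561.1 -139.8] [30.6 11.7] 13.7
blue 1606 mean [ 544.9 -270.9  101.2] rect [ 544.7 -270.7] [29.  19.6] 14.5
pale 4151 mean [ 560.9 -144.9   56.3] rect [ 561.1 -139.8] [64.  44.3] 14.2
pale 3875 mean [ 545.1 -270.7   56.2] rect [ 544.3 -270.8] [63.7 44. ] 14.1
now [ 475.1 -287.8  203.8] [180.   -0.   14.1] F [ 0.   0.1 -0.7] gap 44.1 t 22.08
turn units [ 0.002 -0.004  0.01 ] shift then [-9.783 -9.854  5.094] shift present [-9.774 -9.866  5.087]
```

View pics/w4.png

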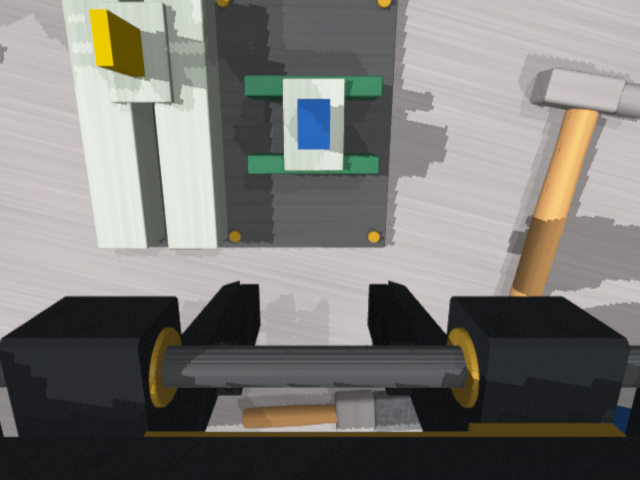

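Blue hangs upright on the rails at (314,123), and yellow stands home in the gap at (115,45). The gripper is clear of both.

```bash
python3 -c "
from plant import arm
print(arm.close_job())"
```

```text
the job is handed in; nothing more can be done
None
```

The gap is the 16 mm one: yellow went in, blue bound, and I handed the job in at about 22 s of the 58 s allowed.

- **Yellow:** it went in without resistance and stands fully home towards the +x end of the gap (collar top measured at 56.2 mm, foot at about 16 mm).
- **Blue:** tried beside yellow, it stopped on the bars. The push-back rose to about 28 N with the foot at about 45 mm, against a nominal 46 mm. I then hung it on the green rails.
- **Last checks:** the final wrist picture shows blue upright on the rails, top 101.2 mm and collar top 56.2 mm, within about 1 mm of the aim point. Yellow is unmoved and the gripper is clear. The camera measured the gap at about 16.4 mm, which agrees with the trial. No check failed; the foot height at binding is the only reading slightly off.

The red leaf and the orange look-alike were not touched.

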